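# Load the curing box, shut and clamp it, and switch it on

## Robot

A 6-joint arm with a two-finger parallel gripper is mounted at the origin on the work surface. World frame = base frame: x ahead of the robot, y to its left, z up, the work surface at z = 0. Lengths are in m, angles in rad, forces in N, time in s.
With the tool pointing down it reaches from about 0.35 to 0.875 m from the base axis. Payload 4.2 kg.
Tool frame: the origin (TCP) lies between the finger pads, 19 mm behind the fingertips; this is the grasp point; z points along the fingers, y is the line along which they close (so a half turn about z gives the same grasp; the last joint's range is limited). The gripper opens to 87 mm and grips with 3 to 60 N. Pads are 19 mm wide; open, the fingers measure 117 mm over their backs; the gripper's body (75 mm by 190 mm) begins 51 mm behind the grasp point.
Start: joints at [1.37, 0.385, 0.008, 0, -1.194, -0.259], TCP at [0.277, 0.56, 0.241] pointing down, gripper open.
Joint ranges: [-3.14, 3.14], [-1.21, 2.06], [-1.07, 1.41], [-3.16, 2.05], [-2.99, -0.16], [-3.1, 3.1]. Speed limits (rad/s): [2.79, 2.79, 3.14, 3.14, 3.14, 3.14].

## Interface

Orientations are given as a unit quaternion [w, x, y, z].
In Python, from workcell import ctrl gives the robot as it stands.
- The arm moves only by the tool step_arm, never from a script. Its argument "increments" is a list of rows, each an object with "slide": the shift along the tool's x, y, z in mm, a list of three; "rot": the turn, a rotation vector about the tool's x, y, z in degrees, a list of three. A call has 1 to 20 rows; each row shifts and turns the commanded pose from where the row before left it, along the tool's axes as they then stand; what a row does not reach is not made up. A row lasts 1/12 s, in which the tool goes at most 41.7 mm and 7.16 degrees, less where a joint would pass 70% of its speed; a pose out of reach is approached as far as the arm can. A call with a gripper value outside its range is refused whole. "fingers" is the opening, from 0 (shut) to 1 (fully open), set as the call begins (left out, the last holds). The fingers move at their own pace and stop on an object; "force" is the grip in N (left out, the last holds). Time passes only in rows, so rows that do not move let the fingers close. It gives the time, the measured TCP pose, the force, the opening and the grip force at its end, in the units of the state.
- ctrl.sense(): the state, without advancing time (a new reading comes with each control period).
- ctrl.snapshot(name): name is "scene" or "top" or "wrist"; returns the picture (420x560x3 uint8, red, green, blue); there is no depth.
- ctrl.get_calibration(name): a dict with "camera_matrix" (3x3 intrinsics, pixels), "R" (3x3) and "t" (3): a world point X has camera coordinates R X + t. Camera axes: x right, y down, z forward; pixel columns grow to the right and rows downward; lengths in m; the calibration is good to about 2 mm. A picture is of the moment at which its call begins: read the wrist's pose just before it. get_calibration takes no time and is no camera call; for the wrist camera it gives the pose at the moment of the call.
- ctrl.sign_off(): hands the job in; it is judged then, once.
The state is a dict: "t": time; "joints": joint angles; "dq": joint speeds; "joint_torque": joint torques, N m; "tcp_pos": TCP position; "ee_rot": TCP orientation; "contact_force": force on the tool from outside, world axes, zero at the start; "wrist_torque": the same for the moment, N m; "grip_width": opening from 0.0 (shut) to 1.0 (fully open); "finger_force": force on a finger pad.
Only numpy, scipy, OpenCV 4.12 (cv2) and the standard library are available. Lean on these libraries where they do the work, as an engineer would, in place of code of your own. Each camera call takes 0.05 s, during which the arm holds its last target. There are 200 camera calls.

## Task

Pick up the ring stand that is out on the bench and set it down gently and upright on the dark pad in the empty bay of the curing box, beside the stand that is already in there. Then shut the lid fully, swing the clamp down flat over it, and last turn the handle of the isolator clockwise as far as it goes, to on. Leave the stand already in the box and the other things on the bench (jar, bottle, dish, steel block) where they are.

Things in the scene. Friction and masses are not known exactly. Their poses are not given: they have to be found in the camera images.
- stand: Ring stand to load: wooden base 80 x 46 x 18 mm (long side along its x), in its middle an upright round steel post, diameter 18 mm, from 18 to 66 mm above the underside; a thin brass ring round the post's foot. About 0.12 kg. Origin: centre of the underside; z up. Starts on the bench, left or right of the box. Half a turn looks the same.
- loaded: An identical ring stand that already stands in one of the two bays of the box (left or right varies), with its long side along the box's x, on the bare floor of the bay. Same origin and axes. It must stay there.
- box: Curing box, fixed: grey metal case 150 (x) x 160 (y) x 85 mm high, open on top, walls 6, floor 8 mm thick. Origin: centre of the underside; x points away from the robot at yaw 0. A divider 6 mm thick, 28 mm high runs along x in the middle: two bays 138 (x) by 71 (y) mm, centred at y = +38.5 and -38.5 mm. Lid hinged on the far (+x) rim; clamp on a 40 mm wide bracket on the near (-x) wall.
- pad: Thin dark rubber pad 120 (x) x 62 (y) x 3 mm, fixed on the floor of the empty bay; the stand goes here, its long side along the box's x. Origin: centre of the underside, 8 mm above the bench; axes as the box's.
- lid (a joint): Lid angle: 0 shut, grows as it opens upward; starts at 1.4 to 1.8 rad. Plate 150 x 160 x 12 mm; a black tab 40 wide, 8 mm thick sticks out 18 mm from its free edge, 52 mm to the box's +y of the middle. Stiff hinge (0.25 N m): stays where left, it must be pushed all the way; a push on its outer face 110 mm from the hinge takes 1 to 4 N. Shut, its top is 97.5 mm above the bench.
- lid_hinge (a point): Middle of the hinge line of the lid, at the level of its underside: 75 mm from the box's origin in the box's +x, 85.5 mm above the bench. The hinge line runs along the box's y.
- lid_edge (a point): Middle of the lid's free edge, halfway through its thickness: 150 mm from the hinge, shut it points to the box's -x.
- clamp (a joint): Clamp angle: 0 lying flat on the shut lid, pointing to the box's +x; grows as it swings up and back toward the robot; starts at 1.5 to 1.75 rad. Plain steel bar 62 mm long from its hinge, 24 wide, 10 mm thick. Stiff hinge (0.12 N m), stays where left; pushing it 45 mm from the hinge takes about 3 N.
- clamp_hinge (a point): Hinge of the clamp, on the middle of the bar's thickness: 87 mm from the box's origin in the box's -x, 103 mm above the bench. The hinge line runs along the box's y.
- clamp_tip (a point): Free end of the clamp, 62 mm from its hinge, halfway through its thickness.
- isolator: Isolator switch, fixed to the bench on the side of the box away from the ring stand: grey housing 84 x 84 x 60 mm with a black disc (diameter 60 mm, 4 mm thick) on top. Origin: centre of the underside.
- handle (a joint): Angle of the isolator's handle: 0 off, 1.4 rad (about 80 degrees, the end stop) on; grows clockwise seen from above. Starts at 0 to 0.15. Friction 0.1 N m, stays where it is left. Handle: black upright bar 60 long x 15 thick x 32 mm high, its top 98 mm above the bench, underside 66 mm; at 0 it lies along the isolator's x.
- handle_grip (a point): On the axis of the handle, 88 mm above the bench: a good height for the TCP. Its x runs along the bar and turns with it.
- jar: Bystander: low glass jar with brass cap, diameter 60, height 75 mm. Origin: centre of the underside. Stands beyond the ring stand.
- bottle: Bystander: brown bottle, diameter 52, height 140 mm. Origin: centre of the underside. Stands beyond the isolator.
- dish: Bystander: small white bowl, diameter 64, height 20 mm. Origin: centre of the underside. Stands before the ring stand, on the robot's side.
- doming: Bystander: small steel doming block, 46 x 46 x 40 mm, with round hollows in its faces. Origin: centre of the underside. Stands before the isolator, on the robot's side.
Things that resemble listed ones, but are neither listed nor needed, are in the scene too. Leave any blue look-alike of the box alone.

How it is judged:
On the way, in this order (a step that is already met when the one before it is completed fails the run):
1. the ring stand stands upright on the pad in the empty bay, let go (x of stand in the frame of pad between -0.03 and 0.03 m and y of stand in the frame of pad between -0.022 and 0.022 m and z of stand in the frame of pad between -0.001 and 0.007 m and angle between stand's own z axis and vertical below 0.09 rad and contact force between stand and the fingers below 0.05 N and linear speed of stand below 0.03 m/s), for 0.2 s.
2. the lid is fully shut (value of joint lid below 0.06 rad), for 0.2 s.
3. the clamp is down over the shut lid (value of joint clamp below 0.1 rad and value of joint lid below 0.06 rad), for 0.2 s.
4. the isolator is turned to on (all of step 3 and value of joint handle above 1.2 rad), for 0.2 s.
At the end, for the whole second after the job is handed in: Ring stand at rest upright (0.09 rad) on the pad in the empty bay, within 30 mm along and 22 mm across of its centre; lid shut (< 0.06 rad); clamp down (< 0.10 rad); handle at on (> 1.2 rad); other stand upright, within 25 mm of its start (all of step 4 and x of stand in the frame of pad between -0.03 and 0.03 m and y of stand in the frame of pad between -0.022 and 0.022 m and z of stand in the frame of pad between -0.001 and 0.007 m and angle between each of stand, loaded's own z axis and vertical below 0.09 rad and linear speed of stand below 0.02 m/s and distance of loaded from where it was at the start of the episode below 0.025 m); the robot touches nothing.
It fails at once if the ring stand is dropped or thrown into the box (faster than 0.6 m/s inside it) (horizontal distance between stand and box below 0.09 m and height (world z) of stand below 0.085 m and linear speed of stand above 0.6 m/s).
It fails at once if the ring stand is toppled (angle between stand's own z axis and vertical above 0.8 rad).
It fails at once if the stand already in the box is shifted by more than 25 mm or toppled (distance of loaded from where it was at the start of the episode above 0.025 m or angle between loaded's own z axis and vertical above 0.5 rad).
It fails at once if the jar, bottle, dish or steel block is pushed by more than 30 mm (distance of any of jar, bottle, dish, doming from where it was at the start of the episode above 0.03 m).
It also fails if it takes over 67 s, if anything falls off the work surface, if the arm or the gripper's body presses on something with over 40 N, if the wrist force passes 120 N, or if a joint passes its speed limit or range.

## Working session

There is one attempt and no reset: what is moved stays moved. The work goes in short steps, Python scripts to look and compute and a tool call to move; the robot and the scene stay as the last step left them, time stands still between calls to the robot, and variables do not carry over. Pictures are saved under pics/ and viewed, at most 10 in all, crops included, and the job is handed in when it is done.

Besides the shell and the picture viewer there is one more tool, called by a JSON object that holds its "op" and its "data", one argument or row to a line. step_arm: Moves the arm, as the interface text tells. Its arguments: {"type":"object","properties":{"increments":{"type":"array"},"fingers":{"type":"number"},"force":{"type":"number"}},"required":["increments"]}

```bash
mkdir -p pics; ls; cat > h.py <<'E'
import numpy as np, cv2
from workcell import ctrl
def snap(name,fn):
    c=ctrl.get_calibration(name); im=np.array(ctrl.snapshot(name)); cv2.imwrite('pics/'+fn,im[:,:,::-1]); return im,c
def ray(c,u,v):
    K,R,t=[np.array(c[k],float) for k in('camera_matrix','R','t')]
    return -R.T@t, R.T@np.linalg.solve(K,[u,v,1.])
def onz(c,u,v,z):
    o,d=ray(c,u,v); return o+d*(z-o[2])/d[2]
def proj(c,X):
    K,R,t=[np.array(c[k],float) for k in('camera_matrix','R','t')]
    p=K@(R@np.array(X,float)+t); return p[:2]/p[2]
E
python3 - <<'E'
from h import *
import pickle
a,c=snap('top','top.png'); b,d=snap('scene','scene.png')
pickle.dump((c,d),open('cal.pkl','wb'))
for k in(c,d): print(np.round(ray(k,280,210),3))
s=ctrl.sense(); print(s)
E
```

```text
pics
[[ 0.377  0.045  1.236]
 [ 0.052 -0.012 -0.999]]
[[ 0.869  0.499  1.022]
 [-0.376 -0.419 -0.826]]
{'t': 0.1, 'joints': array([ 1.36958103e+00,  3.85445413e-01,  6.78963614e-03, -4.45813270e-04,
       -1.19400207e+00, -2.58628383e-01]), 'dq': array([ 0.00182502, -0.00237326,  0.00184734,  0.00163298,  0.00024038,
       -0.00133327]), 'joint_torque': array([-9.47274566e-04, -3.91687775e+01,  1.87936914e+01,  4.23200905e+00,
        1.34996069e-02, -7.56611030e-05]), 'tcp_pos': array([0.27712372, 0.55965049, 0.24029865]), 'ee_rot': array([ 9.36322884e-04,  9.73665029e-01, -2.27981365e-01, -1.80392491e-04]), 'contact_force': array([ 0.738853  , -0.16097608, -0.7375101 ]), 'wrist_torque': array([-0.01418067,  0.01602634,  0.03303024]), 'finger_force': 0.0, 'grip_width': 1.0004304432617102}
```

View pics/top.png

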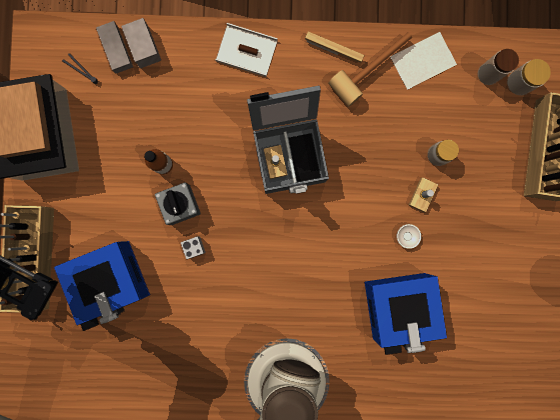

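View pics/scene.png

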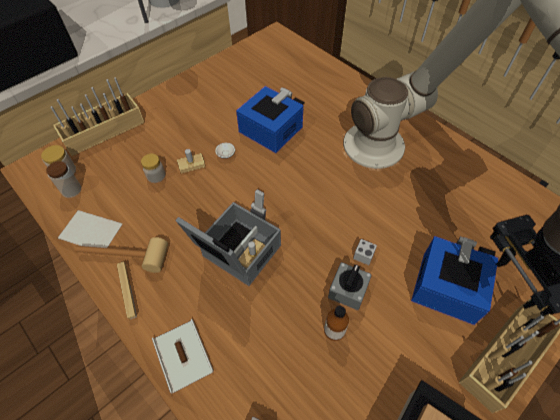

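Top view: the stand to load is at (425,195), with the jar at (444,152) and the dish at (409,237). The grey box is at (290,150), with the loaded stand in its left bay at (275,160) and the empty bay and pad at (305,155). The isolator is at (177,203).

Possible mix-ups:
- **Stand:** the loaded stand (275,160) and the tray item (248,50).
- **Box:** the blue boxes (103,285) and (405,310).

My choice is the stand at (425,195) and the grey box. I'll check both in a close crop.

```bash
python3 - <<'E'
import cv2,numpy as np
a=cv2.imread('pics/top.png')
f=lambda x0,y0,w,h,s:cv2.resize(a[y0:y0+h,x0:x0+w],None,fx=s,fy=s,interpolation=cv2.INTER_CUBIC)
L=f(240,80,100,120,5) #500x600
R=np.vstack([f(400,170,50,50,6),f(152,178,50,50,6)])
cv2.imwrite('pics/crop.png',np.hstack([L,R]))
from h import *; import pickle
c,d=pickle.load(open('cal.pkl','rb'))
h=cv2.cvtColor(a,cv2.COLOR_BGR2HSV)
print(h[202,420],h[190,419],h[215,420],h[205,433])
E
```

```text
[ 17 127 211] [ 17 131 209] [ 12 170 150] [ 12 172  89]
```

View pics/crop.png

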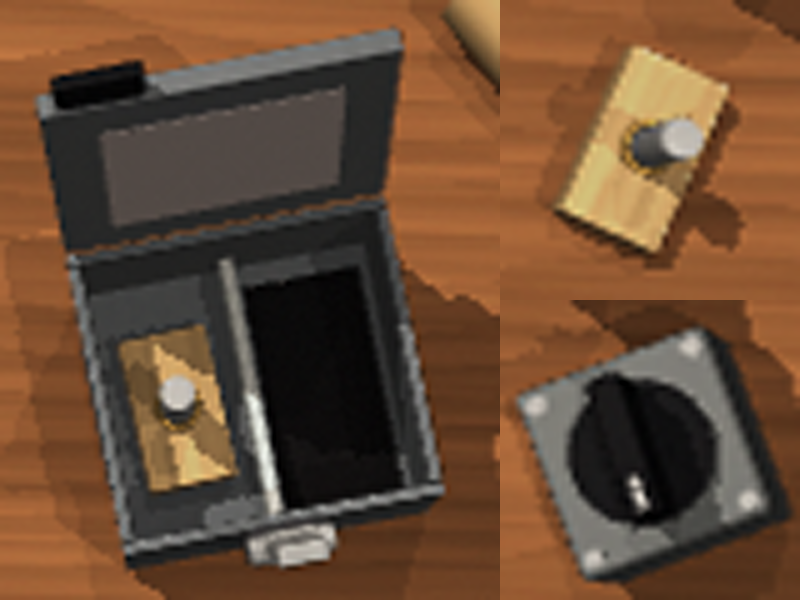

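The crop confirms it. The lone stand has its base corners at about crop (632,47), (728,88), (660,250) and (557,208). The grey box's empty right bay holds the dark pad, and the isolator's handle runs near image-vertical.

```bash
cat >> h.py <<'E'
def rect(c,px,z):
    P=np.array([onz(c,u,v,z)[:2] for u,v in px],np.float32)
    return P.mean(0),P
E
python3 - <<'E'
from h import *; import pickle
c,d=pickle.load(open('cal.pkl','rb'))
np.set_printoptions(precision=4,suppress=True)
f=lambda l,ox,oy,s,bx,by:[((u-bx)/s+ox-.0,(v-by)/s+oy) for u,v in l]
def yaw(P,i,j): v=P[j]-P[i]; return np.degrees(np.arctan2(v[1],v[0])),np.linalg.norm(v)
for n,px,z in [('stand',f([(632,47),(728,88),(660,250),(557,208)],400,170,6,500,0),.018),
 ('box',f([(72,258),(385,202),(440,488),(125,548)],240,80,5,0,0),.085),
 ('iso',f([(518,398),(705,330),(770,512),(590,578)],152,178,6,500,300),.06)]:
    m,P=rect(c,px,z); print(n,m,[yaw(P,i,j) for i,j in((3,0),(2,1),(1,0),(2,3))])
P=np.array([onz(c,*q,.098)for q in f([(603,382),(648,512)],152,178,6,500,300)]);print('handle',P,yaw(P,1,0))
m=onz(c,*f([(683,138)],400,170,6,500,0)[0],.066);print('post',m)
for n,p,z in[('jar',(447,149),.075),('dish',(409,237),.02),('bottle',(152,157),.14),('dom',(192,247),.04)]:print(n,onz(c,*p,z)[:2])
from scipy.spatial.transform import Rotation as Ro
s=ctrl.sense();print(Ro.from_quat(s['ee_rot'],scalar_first=True).as_matrix())
w=ctrl.get_calibration('wrist');print(w)
E
```

```text
stand [ 0.4909 -0.3413] [(np.float32(-23.854849), np.float32(0.077257104)), (np.float32(-21.763952), np.float32(0.07638677)), (np.float32(68.556366), np.float32(0.04504908)), (np.float32(69.517494), np.float32(0.047879066))]
box [0.5724 0.0078] [(np.float32(12.104802), np.float32(0.14468597)), (np.float32(12.330895), np.float32(0.14335771)), (np.float32(102.11809), np.float32(0.1560076)), (np.float32(102.60449), np.float32(0.15657924))]
iso [0.4454 0.288 ] [(np.float32(23.93771), np.float32(0.08030874)), (np.float32(21.676134), np.float32(0.08020023)), (np.float32(111.94375), np.float32(0.08184111)), (np.float32(111.98799), np.float32(0.07867227))]
handle [[0.4716 0.2984 0.098 ]
 [0.4202 0.2784 0.098 ]] (np.float64(21.200501560088902), np.float64(0.055198735822171725))
post [ 0.4911 -0.3421  0.066 ]
jar [ 0.6009 -0.3784]
dish [ 0.3804 -0.3036]
bottle [0.5474 0.3318]
dom [0.339  0.2486]
[[ 0.896  -0.444  -0.0008]
 [-0.444  -0.896  -0.0017]
 [ 0.0001  0.0019 -1.    ]]
{'camera_matrix': array([[299.4958,   0.    , 280.3556],
       [  0.    , 299.4958, 210.0299],
       [  0.    ,   0.    ,   1.    ]]), 'R': array([[-0.4435, -0.8963,  0.0019],
       [-0.8668,  0.4294,  0.2535],
       [-0.228 ,  0.1108, -0.9673]]), 't': array([ 0.623 , -0.0303,  0.3896])}
```

{"op": "step_arm", "data": {
  "increments": [
    {"slide": [24.7, 29.7, -5]},
    {"slide": [24.7, 29.7, -5]},
    {"slide": [24.7, 29.7, -5]},
    {"slide": [24.7, 29.7, -5]},
    {"slide": [24.7, 29.7, -5]},
    {"slide": [24.7, 29.7, -5]},
    {"slide": [24.7, 29.7, -5]},
    {"slide": [24.7, 29.7, -5]},
    {"slide": [24.7, 29.7, 0]},
    {"slide": [24.7, 29.7, 0]},
    {"slide": [24.7, 29.7, 0]},
    {"slide": [24.7, 29.7, 0]}
  ]
}}

```text
validation failed for argument at $.in...
```

{"op": "step_arm", "data": {
  "increments": [
    {"slide": [24.7, 29.7, 0]},
    {"slide": [24.7, 29.7, 0]},
    {"slide": [24.7, 29.7, 0]},
    {"slide": [24.7, 29.7, 0]},
    {"slide": [24.7, 29.7, 0]},
    {"slide": [24.7, 29.7, 0]},
    {"slide": [24.7, 29.7, 0]},
    {"slide": [24.7, 29.7, 0]},
    {"slide": [24.7, 29.7, 0]},
    {"slide": [24.7, 29.7, 0]},
    {"slide": [24.7, 29.7, 0]},
    {"slide": [24.7, 29.7, 0]}
  ]
}}

```text
validation failed for argument at $.in...
```

{"op": "step_arm", "data": {
  "increments": [
    {"slide": [0, 0, 5], "rot": [0, 0, 7]},
    {"slide": [0, 0, 5], "rot": [0, 0, 7]},
    {"slide": [0, 0, 5], "rot": [0, 0, 7]},
    {"slide": [0, 0, 5], "rot": [0, 0, 7]},
    {"slide": [0, 0, 5], "rot": [0, 0, 7]},
    {"slide": [0, 0, 5], "rot": [0, 0, 7]}
  ]
}}

```text
t: 0.6
tcp_pos: [0.2772, 0.5598, 0.2104]
ee_rot: [0.001, 0.826, -0.564, 0.0]
contact_force: [-0.3, -0.3, 0.5]
grip_width: 0.999
finger_force: 0.0
```

```bash
python3 - <<'E'
from h import *
s=ctrl.sense();print(s['t'],s['tcp_pos'],s['joints'],s['ee_rot'])
E
```

```text
0.6 [0.2771931  0.55975303 0.21037815] [ 1.36956816e+00  4.06532335e-01 -3.77009546e-02 -3.06118757e-04
 -1.12779377e+00 -9.97709710e-01] [ 6.20822689e-04  8.25598128e-01 -5.64258216e-01  1.11212429e-04]
```

{"op": "step_arm", "data": {
  "increments": [
    {"slide": [38.2, 5.35, -8], "rot": [0, 0, 0]},
    {"slide": [38.2, 5.35, -8], "rot": [0, 0, 0]},
    {"slide": [38.2, 5.35, -8], "rot": [0, 0, 0]},
    {"slide": [38.2, 5.35, -8], "rot": [0, 0, 0]},
    {"slide": [38.2, 5.35, -8], "rot": [0, 0, 0]},
    {"slide": [38.2, 5.35, -8], "rot": [0, 0, 0]},
    {"slide": [38.2, 5.35, -8], "rot": [0, 0, 0]},
    {"slide": [38.2, 5.35, -8], "rot": [0, 0, 0]},
    {"slide": [38.2, 5.35, 0], "rot": [0, 0, 0]},
    {"slide": [38.2, 5.35, 0], "rot": [0, 0, 0]},
    {"slide": [38.2, 5.35, 0], "rot": [0, 0, 0]},
    {"slide": [38.2, 5.35, 0], "rot": [0, 0, 0]}
  ]
}}

```text
t: 1.6
tcp_pos: [0.3864, 0.1084, 0.2753]
ee_rot: [-0.0, 0.828, -0.561, -0.0]
contact_force: [0.9, 0.1, 0.5]
grip_width: 1.001
finger_force: 0.0
```

{"op": "step_arm", "data": {
  "increments": [
    {"slide": [38.2, 5.35, 0], "rot": [0, 0, 0]},
    {"slide": [38.2, 5.35, 0], "rot": [0, 0, 0]},
    {"slide": [38.2, 5.35, 0], "rot": [0, 0, 0]},
    {"slide": [38.2, 5.35, 0], "rot": [0, 0, 0]},
    {"slide": [38.2, 5.35, 0], "rot": [0, 0, 0]},
    {"slide": [38.2, 5.35, 0], "rot": [0, 0, 0]},
    {"slide": [38.2, 5.35, 0], "rot": [0, 0, 0]},
    {"slide": [38.2, 5.35, 0], "rot": [0, 0, 0]},
    {"slide": [38.2, 5.35, 0], "rot": [0, 0, 0]},
    {"slide": [38.2, 5.35, 0], "rot": [0, 0, 0]},
    {"slide": [38.2, 5.35, 0], "rot": [0, 0, 0]},
    {"slide": [38.2, 5.35, 0], "rot": [0, 0, 0]}
  ]
}}

```text
t: 2.6
tcp_pos: [0.4961, -0.3413, 0.2746]
ee_rot: [0.0, 0.827, -0.562, -0.001]
contact_force: [1.2, 0.8, 1.4]
grip_width: 1.003
finger_force: 0.0
```

{"op": "step_arm", "data": {
  "increments": [
    {"slide": [0, 0, 5], "rot": [0, 0, 7]},
    {"slide": [0, 0, 5], "rot": [0, 0, 7]},
    {"slide": [0, 0, 5], "rot": [0, 0, 7]},
    {"slide": [0, 0, 5], "rot": [0, 0, 7]},
    {"slide": [0, 0, 5], "rot": [0, 0, 7]},
    {"slide": [0, 0, 5], "rot": [0, 0, 7]},
    {"slide": [0, 0, 5], "rot": [0, 0, 7]},
    {"slide": [0, 0, 5], "rot": [0, 0, 7]},
    {"slide": [0, 0, 5], "rot": [0, 0, 7]},
    {"slide": [0, 0, 5], "rot": [0, 0, 7]},
    {"slide": [0, 0, 5], "rot": [0, 0, 7]},
    {"slide": [0, 0, 5], "rot": [0, 0, 7]},
    {"slide": [0, 0, 5], "rot": [0, 0, 7]},
    {"slide": [0, 0, 5], "rot": [0, 0, 7]},
    {"slide": [0, 0, 5], "rot": [0, 0, 7]},
    {"slide": [0, 0, 5], "rot": [0, 0, 7]},
    {"slide": [0, 0, 5], "rot": [0, 0, 7]},
    {"slide": [0, 0, 5], "rot": [0, 0, 7]},
    {"slide": [0, 0, 5], "rot": [0, 0, 7]},
    {"slide": [0, 0, 0], "rot": [0, 0, 1]}
  ]
}}

```text
t: 4.27
tcp_pos: [0.4955, -0.3389, 0.1786]
ee_rot: [-0.002, 0.195, 0.981, 0.001]
contact_force: [1.0, -0.6, -0.0]
grip_width: 1.001
finger_force: 0.0
```

```bash
python3 - <<'E'
from h import *
import pickle
s=ctrl.sense();print(s['t'],s['tcp_pos'],s['joints'],s['ee_rot'])
a,c=snap('wrist','w1.png'); pickle.dump(c,open('w1.pkl','wb'))
h=cv2.cvtColor(a,cv2.COLOR_RGB2HSV)
print(proj(c,[.491,-.342,.018]),proj(c,[.491,-.342,.066]))
E
```

```text
4.2667 [ 0.49546112 -0.33887748  0.17856103] [-3.30741159e-01  3.94601277e-01 -1.42084411e-01 -7.54922725e-04
 -1.03741313e+00 -1.63280548e+00] [-1.59286166e-03  1.95303922e-01  9.80741325e-01  5.42988805e-04]
[276.80758702 197.7663013 ] [276.20984423 209.34414329]
```

View pics/w1.png

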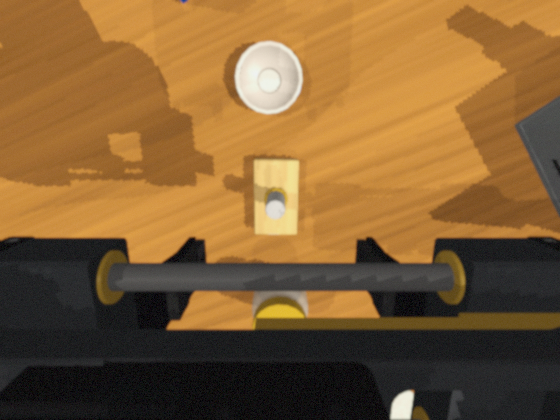

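The wrist view shows the stand's base spanning (254–298, 158–236), square to the tool, with its post top at (276,210). The dish is at (269,77) and the jar at (280,310). This matches the estimate within about 1 mm, so I'm descending.

{"op": "step_arm", "data": {
  "increments": [
    {"slide": [1.5, -2.3, 18], "rot": [0, 0, 0]},
    {"slide": [1.5, -2.3, 18], "rot": [0, 0, 0]},
    {"slide": [0, 0, 19], "rot": [0, 0, 0]},
    {"slide": [0, 0, 19], "rot": [0, 0, 0]},
    {"slide": [0, 0, 19], "rot": [0, 0, 0]},
    {"slide": [0, 0, 19], "rot": [0, 0, 0]},
    {"slide": [0, 0, 18], "rot": [0, 0, 0]},
    {"slide": [0, 0, 0], "rot": [0, 0, 0]},
    {"slide": [0, 0, 0], "rot": [0, 0, 0]}
  ],
  "fingers": 0.6
}}

```text
t: 5.07
tcp_pos: [0.4915, -0.3425, 0.0498]
ee_rot: [-0.001, 0.193, 0.981, 0.0]
contact_force: [0.8, -0.4, 0.7]
grip_width: 0.602
finger_force: 0.0
```

{"op": "step_arm", "data": {
  "increments": [
    {"slide": [0, 0, 0], "rot": [0, 0, 0]},
    {"slide": [0, 0, 0], "rot": [0, 0, 0]},
    {"slide": [0, 0, 0], "rot": [0, 0, 0]},
    {"slide": [0, 0, 0], "rot": [0, 0, 0]},
    {"slide": [0, 0, 0], "rot": [0, 0, 0]},
    {"slide": [0, 0, 0], "rot": [0, 0, 0]},
    {"slide": [0, 0, 0], "rot": [0, 0, 0]},
    {"slide": [0, 0, 0], "rot": [0, 0, 0]},
    {"slide": [0, 0, 0], "rot": [0, 0, 0]},
    {"slide": [0, 0, 0], "rot": [0, 0, 0]}
  ],
  "fingers": 0,
  "force": 25
}}

```text
t: 5.9
tcp_pos: [0.4919, -0.3426, 0.0506]
ee_rot: [0.0, 0.194, 0.981, -0.0]
contact_force: [-0.7, -0.2, 2.5]
grip_width: 0.198
finger_force: 25.0
```

{"op": "step_arm", "data": {
  "increments": [
    {"slide": [0, 0, -10], "rot": [0, 0, 0]},
    {"slide": [0, 0, -20], "rot": [0, 0, 0]},
    {"slide": [0, 0, -22], "rot": [0, 0, -7]},
    {"slide": [0, 0, -22], "rot": [0, 0, -7]},
    {"slide": [0, 0, -22], "rot": [0, 0, -7]},
    {"slide": [0, 0, -22], "rot": [0, 0, -7]},
    {"slide": [0, 0, -22], "rot": [0, 0, -6.8]},
    {"slide": [-25, 0, 0], "rot": [0, 0, 0]},
    {"slide": [-30, 0, 0], "rot": [0, 0, 0]},
    {"slide": [-30, 0, 0], "rot": [0, 0, 0]},
    {"slide": [-30, 0, 0], "rot": [0, 0, 0]},
    {"slide": [-25, 0, 0], "rot": [0, 0, 0]},
    {"slide": [-12, 10, 0], "rot": [0, 0, 0]},
    {"slide": [0, 25, 0], "rot": [0, 0, 0]},
    {"slide": [0, 30, 0], "rot": [0, 0, 0]},
    {"slide": [0, 30, 0], "rot": [0, 0, 0]},
    {"slide": [0, 15, 0], "rot": [0, 0, 0]},
    {"slide": [0, 0, 0], "rot": [0, 0, 0]}
  ]
}}

```text
t: 7.4
tcp_pos: [0.6154, -0.1992, 0.1908]
ee_rot: [-0.0, -0.11, 0.994, 0.001]
contact_force: [0.5, -0.3, -1.4]
grip_width: 0.2
finger_force: 25.0
```

```bash
python3 - <<'E'
from h import *; import pickle
c,d=pickle.load(open('cal.pkl','rb'))
B=np.array([.5724,.0078]);th=np.radians(12.3);ex=np.array([np.cos(th),np.sin(th)]);ey=np.array([-ex[1],ex[0]])
# intersect ray with vertical/hinge plane: lid edge middle & clamp tip in box x-z plane
def xz(px,y):
    o,v=ray(c,*px); k=(y-(o[:2]-B)@ey)/(v[:2]@ey); p=o+k*v; return (p[:2]-B)@ex,p[2]
for a in(1.4,1.5,1.6,1.7,1.8):
    for y,t in((75,'L'),(-80,'R')):
        x=.075-.15*np.cos(a)-.012*np.sin(a)*-0; z=.0855+.15*np.sin(a)
        P=np.r_[B+x*ex+y/1000*ey,z]; print(a,t,proj(c,P))
s=ctrl.sense();p=s['tcp_pos'];print('tcp box',(p[:2]-B)@ex,(p[:2]-B)@ey,p[2],s['joints'])
snap('wrist','w2.png');snap('scene','s2.png')
a=np.hstack([cv2.imread('pics/w2.png')[:, :],cv2.imread('pics/s2.png')[120:320,130:330].repeat(2,0).repeat(2,1)[:, :240] if 0 else cv2.resize(cv2.imread('pics/s2.png')[100:310,150:270],(240,420))])
cv2.imwrite('pics/v2.png',a)
E
```

```text
1.4 L [254.90389093 126.7049891 ]
1.4 R [326.19473914 113.73439493]
1.5 L [253.60038805 119.69794988]
1.5 R [324.98200791 106.73521775]
1.6 L [252.31592296 112.80551548]
1.6 R [323.6828157   99.86942954]
1.7 L [251.0689907  106.12692028]
1.7 R [322.31593459  93.23576413]
1.8 L [249.877283    99.75685487]
1.8 R [320.90130318  86.92807988]
tcp box -0.002048682123199898 -0.21141187684317522 0.19076673052709128 [-6.38152996e-02  4.58235434e-01 -5.18868608e-03 -9.99773286e-04
 -1.10823062e+00 -1.28588120e+00]
```

View pics/v2.png

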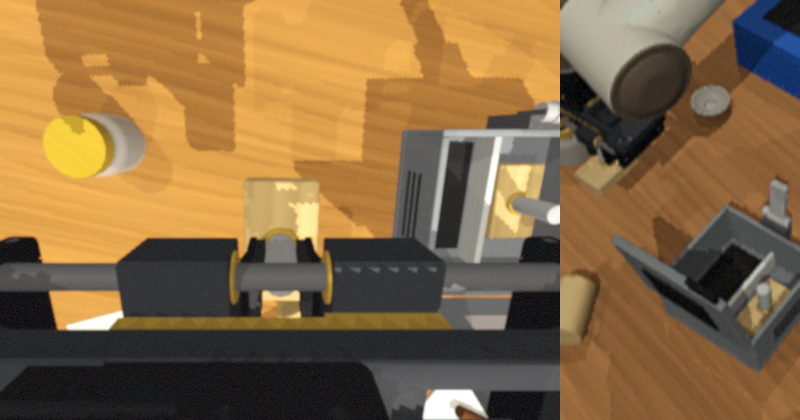

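```bash
cat >> h.py <<'E'
B=np.array([.5724,.0078]);th=np.radians(12.3);ex=np.array([np.cos(th),np.sin(th)]);ey=np.array([-ex[1],ex[0]])
def W(x,y,z): return np.r_[B+x*ex+y*ey,z]
def inbox(p): return np.r_[(p[:2]-B)@ex,(p[:2]-B)@ey,p[2]]
E
python3 - <<'E'
from h import *
c=ctrl.get_calibration('wrist')
print(inbox(onz(c,403,130,.085)),'expect -75,-80')
print(inbox(onz(c,497,138,.036)),'divider expect ~-69, -+3')
print(inbox(onz(c,455,141,.011)),inbox(onz(c,450,248,.011)))
E
```

```text
[-0.0728686  -0.11695859  0.085     ] expect -75,-80
[-0.06600452 -0.00597188  0.036     ] divider expect ~-69, -+3
[-0.06225464 -0.03193218  0.011     ] [ 0.05800928 -0.01921736  0.011     ]
```

{"op": "step_arm", "data": {
  "increments": [
    {"slide": [0, 20, 0], "rot": [0, 0, 0]},
    {"slide": [0, 35, 0], "rot": [0, 0, 0]},
    {"slide": [0, 35, 0], "rot": [0, 0, 0]},
    {"slide": [0, 35, 0], "rot": [0, 0, 0]},
    {"slide": [0, 30, 0], "rot": [0, 0, 0]},
    {"slide": [0, 15, 0], "rot": [0, 0, 0]},
    {"slide": [0, 0, 0], "rot": [0, 0, 0]},
    {"slide": [0, 0, 0], "rot": [0, 0, 0]},
    {"slide": [0, 0, 0], "rot": [0, 0, 0]}
  ]
}}

```text
t: 8.25
tcp_pos: [0.5802, -0.0374, 0.1903]
ee_rot: [0.0, -0.108, 0.994, -0.0]
contact_force: [-0.6, -0.7, -1.7]
grip_width: 0.2
finger_force: 25.0
```

```bash
python3 - <<'E'
from h import *
s=ctrl.sense();print(inbox(s['tcp_pos']))
snap('wrist','w3.png')
E
```

```text
[-0.00202391 -0.04584447  0.19028415]
```

View pics/w3.png

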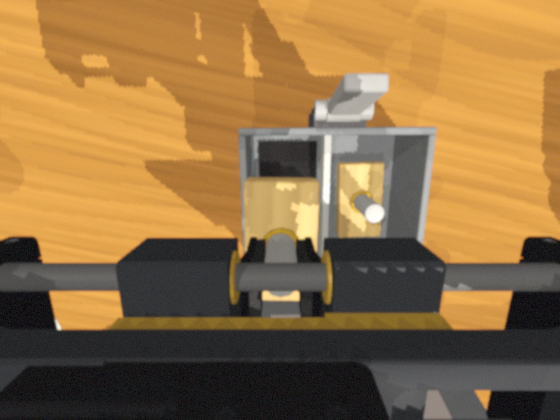

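The wrist view shows the box's near rim from (240,130) to (435,130), the divider top at about (326,137), and the held base at (245–319) over the pad's bay.

```bash
python3 - <<'E'
from h import *
c=ctrl.get_calibration('wrist')
for p,z in(((240,130),.085),((435,130),.085),((326,138),.036),((260,141),.011),((318,141),.011)): print(inbox(onz(c,*p,z)))
t=np.array(ctrl.sense()['tcp_pos']);print('base ctr px',[proj(c,W(*inbox(t)[:2]+[dx,dy],.159)) for dx,dy in((-.04,-.023),(-.04,.023))])
E
```

```text
[-0.07281614 -0.07935813  0.085     ]
[-0.07304531  0.07677942  0.085     ]
[-0.06560186 -0.00300351  0.036     ]
[-0.06188418 -0.06843612  0.011     ]
[-0.06197528 -0.00758682  0.011     ]
base ctr px [array([242.76964028, 183.68754907]), array([320.95968808, 183.81260286])]
```

{"op": "step_arm", "data": {
  "increments": [
    {"slide": [-3, 7, 0], "rot": [0, 0, 0]},
    {"slide": [0, 0, 15], "rot": [0, 0, 0]},
    {"slide": [0, 0, 20], "rot": [0, 0, 0]},
    {"slide": [0, 0, 20], "rot": [0, 0, 0]},
    {"slide": [0, 0, 20], "rot": [0, 0, 0]},
    {"slide": [0, 0, 20], "rot": [0, 0, 0]},
    {"slide": [0, 0, 12], "rot": [0, 0, 0]},
    {"slide": [0, 0, 8], "rot": [0, 0, 0]},
    {"slide": [0, 0, 5], "rot": [0, 0, 0]},
    {"slide": [0, 0, 3], "rot": [0, 0, 0]},
    {"slide": [0, 0, 2], "rot": [0, 0, 0]},
    {"slide": [0, 0, 0], "rot": [0, 0, 0]},
    {"slide": [0, 0, 0], "rot": [0, 0, 0]}
  ]
}}

```text
t: 9.38
tcp_pos: [0.5817, -0.0288, 0.0659]
ee_rot: [0.001, -0.109, 0.994, 0.0]
contact_force: [-0.3, -0.8, -1.0]
grip_width: 0.198
finger_force: 25.0
```

{"op": "step_arm", "data": {
  "increments": [
    {"slide": [0, 0, 1.5], "rot": [0, 0, 0]},
    {"slide": [0, 0, 1.5], "rot": [0, 0, 0]},
    {"slide": [0, 0, 1], "rot": [0, 0, 0]},
    {"slide": [0, 0, 0], "rot": [0, 0, 0]},
    {"slide": [0, 0, 0], "rot": [0, 0, 0]}
  ]
}}

```text
t: 9.8
tcp_pos: [0.5814, -0.0288, 0.0616]
ee_rot: [0.0, -0.109, 0.994, -0.0]
contact_force: [-0.6, 0.1, -0.2]
grip_width: 0.197
finger_force: 25.0
```

{"op": "step_arm", "data": {
  "increments": [
    {"slide": [0, 0, 0.7], "rot": [0, 0, 0]},
    {"slide": [0, 0, 0.5], "rot": [0, 0, 0]},
    {"slide": [0, 0, 0], "rot": [0, 0, 0]},
    {"slide": [0, 0, 0], "rot": [0, 0, 0]}
  ]
}}

```text
t: 10.13
tcp_pos: [0.5814, -0.0288, 0.0615]
ee_rot: [0.0, -0.109, 0.994, -0.0]
contact_force: [-2.9, 1.1, 7.8]
grip_width: 0.199
finger_force: 25.0
```

{"op": "step_arm", "data": {
  "increments": [
    {"slide": [0, 0, 0], "rot": [0, 0, 0]},
    {"slide": [0, 0, 0], "rot": [0, 0, 0]},
    {"slide": [0, 0, 0], "rot": [0, 0, 0]},
    {"slide": [0, 0, 0], "rot": [0, 0, 0]}
  ],
  "fingers": 0.33
}}

```text
t: 10.47
tcp_pos: [0.5812, -0.0288, 0.0598]
ee_rot: [-0.0, -0.108, 0.994, 0.0]
contact_force: [0.1, -0.4, -0.2]
grip_width: 0.317
finger_force: 0.0
```

{"op": "step_arm", "data": {
  "increments": [
    {"slide": [0, 0, -5], "rot": [0, 0, 0]},
    {"slide": [0, 0, -15], "rot": [0, 0, 0]},
    {"slide": [0, 0, -30], "rot": [0, 0, 0]},
    {"slide": [0, 0, -35], "rot": [0, 0, 0]},
    {"slide": [0, 0, -35], "rot": [0, 0, 0]},
    {"slide": [0, 0, -35], "rot": [0, 0, 0]},
    {"slide": [0, 0, -35], "rot": [0, 0, 0]},
    {"slide": [0, 0, -35], "rot": [0, 0, 0]},
    {"slide": [0, 0, -15], "rot": [0, 0, 0]},
    {"slide": [0, 0, 0], "rot": [0, 0, 0]}
  ]
}}

```text
t: 11.3
tcp_pos: [0.5831, -0.0289, 0.3057]
ee_rot: [0.005, -0.109, 0.994, -0.0]
contact_force: [0.5, -0.3, -0.1]
grip_width: 0.33
finger_force: 0.0
```

```bash
python3 - <<'E'
from h import *
s=ctrl.sense();print(inbox(s['tcp_pos']))
a,c=snap('wrist','w4.png'); b,d=snap('scene','s4.png')
cv2.imwrite('pics/v4.png',np.hstack([cv2.imread('pics/w4.png')[:,120:],cv2.resize(cv2.imread('pics/s4.png')[160:300,170:290],(360,420))]))
for y in(-.0385,): print(proj(c,W(0,y,.077)),proj(c,W(-.04,y-.023,.029)),proj(c,W(-.04,y+.023,.029)))
E
```

```text
[ 0.0026274  -0.03813097  0.30572988]
[281.06955869 184.46398586] [264.45923261 149.29521055] [297.91587844 149.42377155]
```

View pics/v4.png

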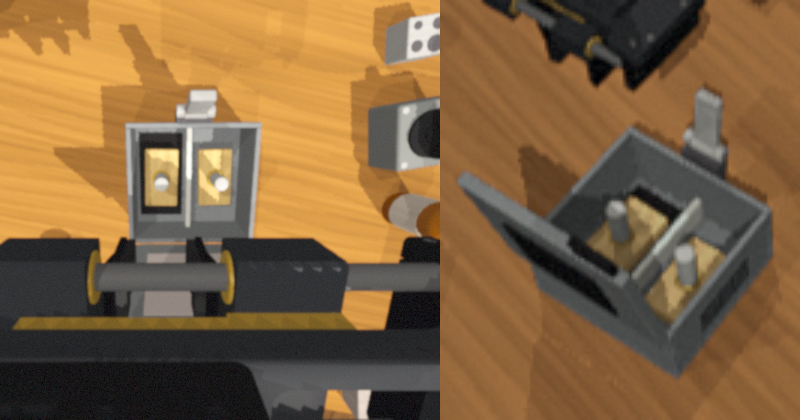

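The stand is upright and centred on the pad, with its post top at (161,184) in the wrist half of the picture, and the loaded stand is undisturbed at (215,180). The lid is still leaning back. Next I go behind the lid with the fingers shut.

{"op": "step_arm", "data": {
  "increments": [
    {"slide": [-25, 0, 0], "rot": [0, 0, 0]},
    {"slide": [-38, 8, 0], "rot": [0, 0, 0]},
    {"slide": [-38, 15, 0], "rot": [0, 0, 0]},
    {"slide": [-30, 15, 0], "rot": [0, 0, 0]},
    {"slide": [-12, 0, 0], "rot": [0, 0, 0]},
    {"slide": [0, 0, 25], "rot": [0, 0, 0]},
    {"slide": [0, 0, 35], "rot": [0, 0, 0]},
    {"slide": [0, 0, 30], "rot": [0, 0, 0]},
    {"slide": [0, 0, 5], "rot": [0, 0, 0]},
    {"slide": [0, 0, 0], "rot": [0, 0, 0]}
  ],
  "fingers": 0
}}

```text
t: 12.23
tcp_pos: [0.7108, 0.0387, 0.2004]
ee_rot: [-0.005, -0.108, 0.994, -0.001]
contact_force: [-0.4, 0.2, 0.8]
grip_width: 0.007
finger_force: 0.0
```

```bash
python3 - <<'E'
from h import *
s=ctrl.sense();print(inbox(s['tcp_pos']),s['contact_force'])
for a in np.arange(1.78,-.01,-.178):
    x=75-105*np.cos(a)+12*np.sin(a)+10; z=85.5+105*np.sin(a)+12*np.cos(a)+19; print(round(a,2),x.round(1),z.round(1))
E
```

```text
[0.14178565 0.0006862  0.20039347] [-0.36062253  0.1984411   0.80099282]
1.78 118.5 204.7
1.6 100.3 209.1
1.42 81.5 210.1
1.25 62.9 207.8
1.07 44.9 202.3
0.89 28.2 193.6
0.71 13.3 182.2
0.53 0.7 168.3
0.36 -9.2 152.3
0.18 -16.2 134.9
0.0 -20.0 116.5
```

{"op": "step_arm", "data": {
  "increments": [
    {"slide": [11, 0, -4], "rot": [0, 0, 0]},
    {"slide": [11, 0, -4], "rot": [0, 0, 0]},
    {"slide": [10, 0, -1], "rot": [0, 0, 0]},
    {"slide": [10, 0, -1], "rot": [0, 0, 0]},
    {"slide": [9.5, 0, 0], "rot": [0, 0, 0]},
    {"slide": [9.5, 0, 0], "rot": [0, 0, 0]},
    {"slide": [9.5, 0, 1], "rot": [0, 0, 0]},
    {"slide": [9.5, 0, 1], "rot": [0, 0, 0]},
    {"slide": [9, 0, 3], "rot": [0, 0, 0]},
    {"slide": [9, 0, 3], "rot": [0, 0, 0]}
  ]
}}

```text
t: 13.07
tcp_pos: [0.6193, 0.0181, 0.2112]
ee_rot: [0.004, -0.109, 0.994, -0.0]
contact_force: [1.1, -0.4, 2.3]
grip_width: 0.009
finger_force: 1.1
```

{"op": "step_arm", "data": {
  "increments": [
    {"slide": [8, 0, 4.3], "rot": [0, 0, 0]},
    {"slide": [8, 0, 4.3], "rot": [0, 0, 0]},
    {"slide": [7.5, 0, 5.7], "rot": [0, 0, 0]},
    {"slide": [7.5, 0, 5.7], "rot": [0, 0, 0]},
    {"slide": [6.2, 0, 7], "rot": [0, 0, 0]},
    {"slide": [6.2, 0, 7], "rot": [0, 0, 0]},
    {"slide": [5, 0, 8], "rot": [0, 0, 0]},
    {"slide": [5, 0, 8], "rot": [0, 0, 0]}
  ]
}}

```text
t: 13.73
tcp_pos: [0.5647, 0.0063, 0.157]
ee_rot: [0.0, -0.109, 0.994, -0.0]
contact_force: [-0.8, -1.1, 1.5]
grip_width: 0.008
finger_force: 0.7
```

{"op": "step_arm", "data": {
  "increments": [
    {"slide": [3.5, 0, 8.7], "rot": [0, 0, 0]},
    {"slide": [3.5, 0, 8.7], "rot": [0, 0, 0]},
    {"slide": [2, 0, 8], "rot": [0, 0, 0]},
    {"slide": [0, 0, 5], "rot": [0, 0, 0]},
    {"slide": [0, 0, 3], "rot": [0, 0, 0]},
    {"slide": [0, 0, 0], "rot": [0, 0, 0]}
  ]
}}

```text
t: 14.23
tcp_pos: [0.5558, 0.0045, 0.1225]
ee_rot: [-0.001, -0.108, 0.994, -0.0]
contact_force: [-0.3, 0.7, 0.4]
grip_width: 0.003
finger_force: 0.0
```

{"op": "step_arm", "data": {
  "increments": [
    {"slide": [0, 0, 2.5], "rot": [0, 0, 0]},
    {"slide": [0, 0, 2], "rot": [0, 0, 0]},
    {"slide": [0, 0, 1.5], "rot": [0, 0, 0]},
    {"slide": [0, 0, 1], "rot": [0, 0, 0]},
    {"slide": [0, 0, 0], "rot": [0, 0, 0]}
  ]
}}

```text
t: 14.65
tcp_pos: [0.5562, 0.0046, 0.1167]
ee_rot: [0.0, -0.108, 0.994, 0.0]
contact_force: [-0.8, 0.7, 0.0]
grip_width: 0.003
finger_force: 0.0
```

{"op": "step_arm", "data": {
  "increments": [
    {"slide": [0, 0, 1], "rot": [0, 0, 0]},
    {"slide": [0, 0, 1], "rot": [0, 0, 0]},
    {"slide": [0, 0, 0], "rot": [0, 0, 0]}
  ]
}}

```text
t: 14.9
tcp_pos: [0.5564, 0.0046, 0.1166]
ee_rot: [0.001, -0.109, 0.994, -0.0]
contact_force: [-4.4, 0.8, 10.6]
grip_width: 0.003
finger_force: 5.0
```

```bash
python3 - <<'E'
from h import *
s=ctrl.sense();print(inbox(s['tcp_pos']),s['contact_force'])
b,d=snap('scene','s5.png')
cv2.imwrite('pics/v5.png',cv2.resize(cv2.imread('pics/s5.png')[140:310,170:390],None,fx=3,fy=3))
E
```

```text
[-0.01635442  0.00031978  0.11656487] [-4.36683119  0.79329608 10.63958653]
```

View pics/v5.png

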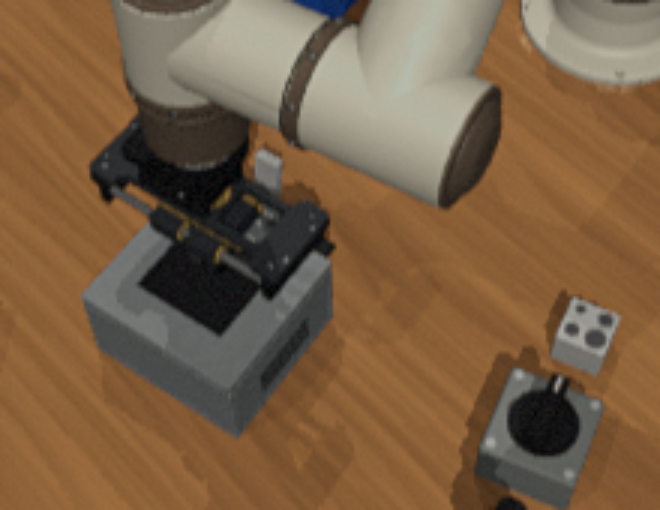

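The lid lies flat on the box, with 10.6 N of contact at the expected shut height. The clamp is still upright at (268,168). Now I go over it to its robot side.

{"op": "step_arm", "data": {
  "increments": [
    {"slide": [0, 0, -15], "rot": [0, 0, 0]},
    {"slide": [0, 0, -35], "rot": [0, 0, 0]},
    {"slide": [0, 0, -35], "rot": [0, 0, 0]},
    {"slide": [0, 0, -35], "rot": [0, 0, 0]},
    {"slide": [15, 0, -15], "rot": [0, 0, 0]},
    {"slide": [35, 0, 0], "rot": [0, 0, 0]},
    {"slide": [35, 0, 0], "rot": [0, 0, 0]},
    {"slide": [30, 0, 0], "rot": [0, 0, 0]},
    {"slide": [10, 0, 0], "rot": [0, 0, 0]},
    {"slide": [0, 0, 25], "rot": [0, 0, 0]},
    {"slide": [0, 0, 35], "rot": [0, 0, 0]},
    {"slide": [0, 0, 25], "rot": [0, 0, 0]},
    {"slide": [0, 0, 5], "rot": [0, 0, 0]},
    {"slide": [0, 0, 0], "rot": [0, 0, 0]}
  ]
}}

```text
t: 16.12
tcp_pos: [0.4335, -0.0227, 0.1585]
ee_rot: [-0.002, -0.109, 0.994, -0.0]
contact_force: [-0.1, 0.6, 0.8]
grip_width: 0.002
finger_force: 0.0
```

```bash
python3 - <<'E'
from h import *
s=ctrl.sense();print(inbox(s['tcp_pos']),s['contact_force'])
for a in np.arange(1.7,-.01,-.17):
    x=-85+45*np.cos(a)-5*np.sin(a)-10; z=103+45*np.sin(a)+5*np.cos(a)+19; print(round(a,2),x.round(1),z.round(1))
E
```

```text
[-0.14218088 -0.0001656   0.15851787] [-0.11624806  0.61015943  0.81227195]
1.7 -105.8 166.0
1.53 -98.2 167.2
1.36 -90.5 167.1
1.19 -82.9 165.6
1.02 -75.7 163.0
0.85 -69.1 159.1
0.68 -63.2 154.2
0.51 -58.2 148.3
0.34 -54.2 141.7
0.17 -51.5 134.5
0.0 -50.0 127.0
```

{"op": "step_arm", "data": {
  "increments": [
    {"slide": [-12, 0, -2], "rot": [0, 0, 0]},
    {"slide": [-12, 0, -2], "rot": [0, 0, 0]},
    {"slide": [-12, 0, -3], "rot": [0, 0, 0]},
    {"slide": [-8, 0, -1], "rot": [0, 0, 0]},
    {"slide": [-8, 0, 0], "rot": [0, 0, 0]},
    {"slide": [-7.5, 0, 1], "rot": [0, 0, 0]},
    {"slide": [-7, 0, 3], "rot": [0, 0, 0]},
    {"slide": [-6.5, 0, 4], "rot": [0, 0, 0]},
    {"slide": [-6, 0, 5], "rot": [0, 0, 0]},
    {"slide": [-5, 0, 6], "rot": [0, 0, 0]},
    {"slide": [-4, 0, 6.5], "rot": [0, 0, 0]},
    {"slide": [-3, 0, 7], "rot": [0, 0, 0]},
    {"slide": [-1.5, 0, 5], "rot": [0, 0, 0]},
    {"slide": [0, 0, 2], "rot": [0, 0, 0]},
    {"slide": [0, 0, 0], "rot": [0, 0, 0]}
  ]
}}

```text
t: 17.37
tcp_pos: [0.5252, -0.0023, 0.1278]
ee_rot: [0.001, -0.109, 0.994, 0.0]
contact_force: [-0.1, 0.5, -1.0]
grip_width: 0.004
finger_force: 0.0
```

{"op": "step_arm", "data": {
  "increments": [
    {"slide": [0, 0, 1], "rot": [0, 0, 0]},
    {"slide": [0, 0, 1], "rot": [0, 0, 0]},
    {"slide": [0, 0, 0], "rot": [0, 0, 0]}
  ]
}}

```text
t: 17.62
tcp_pos: [0.5251, -0.0022, 0.1271]
ee_rot: [0.001, -0.109, 0.994, 0.0]
contact_force: [-0.1, -0.8, 3.9]
grip_width: 0.005
finger_force: 1.7
```

{"op": "step_arm", "data": {
  "increments": [
    {"slide": [0, 0, 1], "rot": [0, 0, 0]},
    {"slide": [0, 0, 0.5], "rot": [0, 0, 0]},
    {"slide": [0, 0, 0], "rot": [0, 0, 0]}
  ]
}}

```text
t: 17.87
tcp_pos: [0.5251, -0.0023, 0.1269]
ee_rot: [0.001, -0.109, 0.994, -0.0]
contact_force: [-4.0, 0.6, 11.1]
grip_width: 0.003
finger_force: 5.7
```

{"op": "step_arm", "data": {
  "increments": [
    {"slide": [0, 0, -15], "rot": [0, 0, 0]},
    {"slide": [0, 0, -35], "rot": [0, 0, 0]},
    {"slide": [0, 0, -38], "rot": [0, 0, 0]},
    {"slide": [0, 0, -38], "rot": [0, 0, 0]},
    {"slide": [1, 20, -5], "rot": [0, 0, 0]},
    {"slide": [2, 38, 0], "rot": [0, 0, 0]},
    {"slide": [2, 38, 0], "rot": [0, 0, 0]},
    {"slide": [2, 38, 0], "rot": [0, 0, 0]},
    {"slide": [2, 38, 0], "rot": [0, 0, 0]},
    {"slide": [2, 38, 0], "rot": [0, 0, 0]},
    {"slide": [2, 38, 0], "rot": [0, 0, 0]},
    {"slide": [2, 38, 0], "rot": [0, 0, 0]},
    {"slide": [0, 14, 0], "rot": [0, 0, 0]}
  ],
  "fingers": 0.5
}}

```text
t: 18.95
tcp_pos: [0.4438, 0.2909, 0.2556]
ee_rot: [0.0, -0.11, 0.994, 0.001]
contact_force: [0.4, 0.2, -0.1]
grip_width: 0.498
finger_force: 0.0
```

{"op": "step_arm", "data": {
  "increments": [
    {"slide": [0, 0, 0], "rot": [0, 0, -7]},
    {"slide": [0, 0, 0], "rot": [0, 0, -7]},
    {"slide": [0, 0, 0], "rot": [0, 0, -7]},
    {"slide": [0, 0, 0], "rot": [0, 0, -7]},
    {"slide": [0, 0, 0], "rot": [0, 0, -7]},
    {"slide": [0, 0, 0], "rot": [0, 0, -7]},
    {"slide": [0, 0, 0], "rot": [0, 0, -7]},
    {"slide": [0, 0, 0], "rot": [0, 0, -7]},
    {"slide": [0, 0, 0], "rot": [0, 0, -7]},
    {"slide": [0, 0, 0], "rot": [0, 0, -7]},
    {"slide": [0, 0, 0], "rot": [0, 0, -7]},
    {"slide": [0, 0, 0], "rot": [0, 0, -7]},
    {"slide": [0, 0, 0], "rot": [0, 0, -7]},
    {"slide": [0, 0, 0], "rot": [0, 0, -7]},
    {"slide": [0, 0, 0], "rot": [0, 0, -7]},
    {"slide": [0, 0, 0], "rot": [0, 0, -7]},
    {"slide": [0, 0, 0], "rot": [0, 0, -7]},
    {"slide": [0, 0, 0], "rot": [0, 0, -7]},
    {"slide": [0, 0, 0], "rot": [0, 0, -7]},
    {"slide": [0, 0, 0], "rot": [0, 0, -7]}
  ]
}}

```text
t: 20.62
tcp_pos: [0.445, 0.2868, 0.2555]
ee_rot: [-0.0, 0.972, -0.235, -0.0]
contact_force: [-0.5, 0.8, -0.4]
grip_width: 0.501
finger_force: 0.0
```

{"op": "step_arm", "data": {
  "increments": [
    {"slide": [0, 0, 0], "rot": [0, 0, -7]},
    {"slide": [0, 0, 0], "rot": [0, 0, -7]},
    {"slide": [0, 0, 0], "rot": [0, 0, -7]},
    {"slide": [0, 0, 0], "rot": [0, 0, -7]},
    {"slide": [0, 0, 0], "rot": [0, 0, -7]},
    {"slide": [0, 0, 0], "rot": [0, 0, -7]},
    {"slide": [0, 0, 0], "rot": [0, 0, -6]},
    {"slide": [0, 0, 0], "rot": [0, 0, 0]}
  ]
}}

```text
t: 21.28
tcp_pos: [0.445, 0.2869, 0.2555]
ee_rot: [-0.0, 0.984, 0.178, -0.0]
contact_force: [0.1, -0.2, -0.8]
grip_width: 0.502
finger_force: 0.0
```

```bash
python3 - <<'E'
from h import *
s=ctrl.sense();print(s['tcp_pos'],s['joints'],2*np.degrees(np.arctan2(s['ee_rot'][2],s['ee_rot'][1])))
a,c=snap('wrist','w6.png'); b,d=snap('top','t6.png')
cv2.imwrite('pics/v6.png',np.hstack([cv2.imread('pics/w6.png'),cv2.resize(cv2.imread('pics/t6.png')[80:220,240:320],(240,420))]))
print(proj(c,[.446,.288,.098]))
E
```

```text
[0.44496611 0.28688229 0.25550642] [ 8.79157844e-01  2.11449367e-01 -2.02388530e-01 -2.26667422e-04
 -1.15689519e+00  1.05007776e+00] 20.53183471518989
[278.83014364 199.0437384 ]
```

View pics/v6.png

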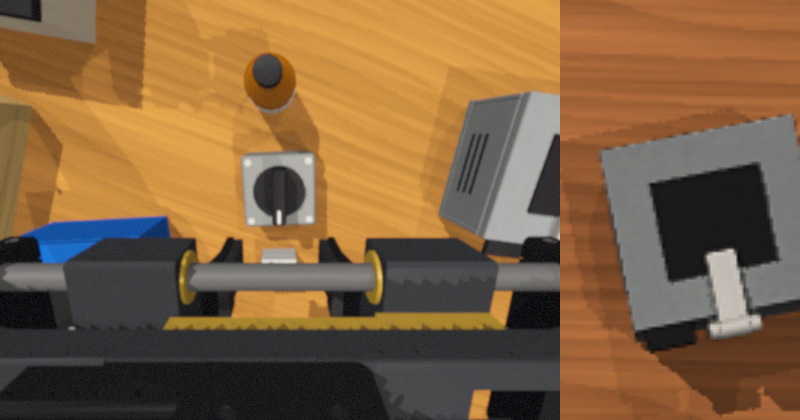

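The lid is shut with the clamp bar lying flat on it, as the right-hand crop shows. The isolator is under the wrist with its disc centre at (279,193), and the handle bar is vertical in the image, aligned with the tool.

```bash
python3 - <<'E'
from h import *
c=ctrl.get_calibration('wrist')
for p,z in(((280,189.5),.06),((279,193),.064),((279,195),.098),((269,70),.14)): print(onz(c,*p,z))
E
```

```text
[0.44897538 0.28788812 0.06      ]
[0.44550082 0.28781507 0.064     ]
[0.45005095 0.2893574  0.098     ]
[0.55078772 0.33481077 0.14      ]
```

{"op": "step_arm", "data": {
  "increments": [
    {"slide": [2, 0, 25], "rot": [0, 0, 0]},
    {"slide": [0, 0, 35], "rot": [0, 0, 0]},
    {"slide": [0, 0, 35], "rot": [0, 0, 0]},
    {"slide": [0, 0, 30], "rot": [0, 0, 0]},
    {"slide": [0, 0, 20], "rot": [0, 0, 0]},
    {"slide": [0, 0, 12], "rot": [0, 0, 0]},
    {"slide": [0, 0, 2.5], "rot": [0, 0, 0]},
    {"slide": [0, 0, 0], "rot": [0, 0, 0]}
  ]
}}

```text
t: 22.05
tcp_pos: [0.4467, 0.2875, 0.0954]
ee_rot: [0.001, 0.984, 0.177, -0.001]
contact_force: [-0.1, -0.0, 0.2]
grip_width: 0.499
finger_force: 0.0
```

{"op": "step_arm", "data": {
  "increments": [
    {"slide": [0, 0, 0], "rot": [0, 0, 0]},
    {"slide": [0, 0, 0], "rot": [0, 0, 0]},
    {"slide": [0, 0, 0], "rot": [0, 0, 0]},
    {"slide": [0, 0, 0], "rot": [0, 0, 0]},
    {"slide": [0, 0, 0], "rot": [0, 0, 0]},
    {"slide": [0, 0, 0], "rot": [0, 0, 0]}
  ],
  "fingers": 0,
  "force": 20
}}

```text
t: 22.55
tcp_pos: [0.4467, 0.2893, 0.0968]
ee_rot: [-0.002, 0.984, 0.177, 0.001]
contact_force: [-2.9, 3.4, 1.5]
grip_width: 0.168
finger_force: 20.0
```

{"op": "step_arm", "data": {
  "increments": [
    {"slide": [0, 0, 0], "rot": [0, 0, 3]},
    {"slide": [0, 0, 0], "rot": [0, 0, 5]},
    {"slide": [0, 0, 0], "rot": [0, 0, 5]},
    {"slide": [0, 0, 0], "rot": [0, 0, 5]},
    {"slide": [0, 0, 0], "rot": [0, 0, 5]},
    {"slide": [0, 0, 0], "rot": [0, 0, 5]},
    {"slide": [0, 0, 0], "rot": [0, 0, 5]},
    {"slide": [0, 0, 0], "rot": [0, 0, 5]}
  ]
}}

```text
t: 23.22
tcp_pos: [0.4467, 0.2894, 0.0968]
ee_rot: [-0.001, 0.988, -0.154, 0.0]
contact_force: [-3.5, 4.0, 2.3]
grip_width: 0.167
finger_force: 20.0
```

{"op": "step_arm", "data": {
  "increments": [
    {"slide": [0, 0, 0], "rot": [0, 0, 5]},
    {"slide": [0, 0, 0], "rot": [0, 0, 5]},
    {"slide": [0, 0, 0], "rot": [0, 0, 5]},
    {"slide": [0, 0, 0], "rot": [0, 0, 5]},
    {"slide": [0, 0, 0], "rot": [0, 0, 5]},
    {"slide": [0, 0, 0], "rot": [0, 0, 5]},
    {"slide": [0, 0, 0], "rot": [0, 0, 4]},
    {"slide": [0, 0, 0], "rot": [0, 0, 3]},
    {"slide": [0, 0, 0], "rot": [0, 0, 2]},
    {"slide": [0, 0, 0], "rot": [0, 0, 0]}
  ]
}}

```text
t: 24.05
tcp_pos: [0.4467, 0.2896, 0.0968]
ee_rot: [-0.002, 0.881, -0.474, -0.0]
contact_force: [-2.8, 5.3, 2.1]
grip_width: 0.173
finger_force: 20.0
```

```bash
python3 - <<'E'
from h import *
s=ctrl.sense();print(s['tcp_pos'],s['wrist_torque'],s['contact_force'],2*np.degrees(np.arctan2(s['ee_rot'][2],s['ee_rot'][1])))
E
```

```text
[0.44674366 0.2895649  0.09683652] [ 1.21822914  1.1230612  -0.04528107] [-2.7771472   5.25277666  2.06226234] -56.58761417142683
```

{"op": "step_arm", "data": {
  "increments": [
    {"slide": [0, 0, 0], "rot": [0, 0, 2]},
    {"slide": [0, 0, 0], "rot": [0, 0, 2]},
    {"slide": [0, 0, 0], "rot": [0, 0, 0]}
  ]
}}

```text
t: 24.3
tcp_pos: [0.4469, 0.2894, 0.0969]
ee_rot: [-0.001, 0.864, -0.503, -0.0]
contact_force: [-3.5, 3.8, 2.7]
grip_width: 0.179
finger_force: 20.6
```

```bash
python3 - <<'E'
from h import *
s=ctrl.sense();print(s['wrist_torque'],s['grip_width'],2*np.degrees(np.arctan2(s['ee_rot'][2],s['ee_rot'][1])))
E
```

```text
[1.2665477  1.14399473 0.53386573] 0.17912850171287176 -60.44367707928409
```

{"op": "step_arm", "data": {
  "increments": [
    {"slide": [0, 0, 0], "rot": [0, 0, 0]},
    {"slide": [0, 0, 0], "rot": [0, 0, 0]},
    {"slide": [0, 0, 0], "rot": [0, 0, 0]},
    {"slide": [0, 0, 0], "rot": [0, 0, 0]},
    {"slide": [0, 0, -10], "rot": [0, 0, 0]},
    {"slide": [0, 0, -25], "rot": [0, 0, 0]},
    {"slide": [0, 0, -35], "rot": [0, 0, 0]},
    {"slide": [0, 0, -35], "rot": [0, 0, 0]},
    {"slide": [0, 0, -35], "rot": [0, 0, 0]},
    {"slide": [0, 0, -20], "rot": [0, 0, 0]},
    {"slide": [0, 0, 0], "rot": [0, 0, 0]}
  ],
  "fingers": 0.5
}}

```text
t: 25.22
tcp_pos: [0.449, 0.2893, 0.2628]
ee_rot: [-0.006, 0.864, -0.504, 0.002]
contact_force: [1.1, 0.1, 1.2]
grip_width: 0.503
finger_force: 0.0
```

```bash
python3 - <<'E'
from h import *
a,c=snap('wrist','w7.png'); b,d=snap('scene','s7.png')
cv2.imwrite('pics/v7.png',np.hstack([cv2.resize(cv2.imread('pics/w7.png'),(400,300)),cv2.resize(cv2.imread('pics/s7.png')[160:340,160:400],(400,300))]))
E
```

```text
(no output)
```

View pics/v7.png

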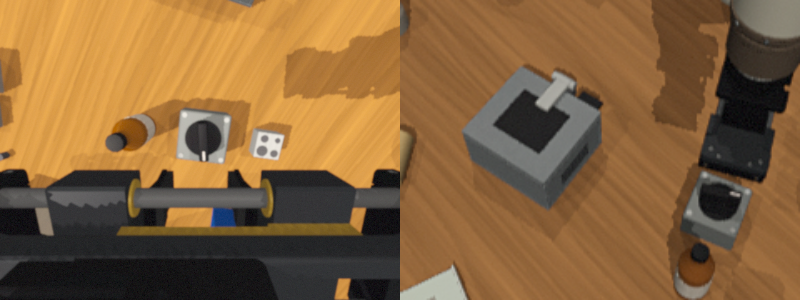

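The lid is shut, the clamp is flat at (556,92), the handle is turned to its stop at (203,140), the bystanders are in place and the arm is clear. Handing in.

```bash
python3 -c "
from workcell import ctrl
print(ctrl.sign_off())"
```

```text
the job is handed in; nothing more can be done
None
```

The job is handed in at about 25 s: the camera showed the stand upright on the pad before the lid was shut, and afterwards the lid shut, the clamp flat and the handle at its stop; no score was returned.

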